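# Probe the glaze test tiles

## Robot

A 6-joint arm with a two-finger parallel gripper is mounted at the origin on a cart in front of the work surface, level with it; the furniture and walls round the work are solid. World frame = base frame: x ahead of the robot, y to its left, z up, the work surface at z = 0. Lengths are in m, angles in rad, forces in N, time in s.
With the tool pointing down it reaches from about 0.275 to 0.85 m from the base axis. Payload 19 kg.
Tool frame: the origin (TCP) lies at the very end of the fingers, on their centre line; the grasp point (between the pads) lies 19 mm behind it (manip.pinch_z is the distance from the TCP to the grasp point, in m); z points along the fingers, y is the line along which they close (so a half turn about z gives the same grasp; the last joint's range is limited). The gripper opens to 85 mm and grips with 20 to 120 N. Pads are 22 mm wide; open, the fingers measure 114 mm over their backs; the gripper's body (76 mm by 85 mm) begins 54 mm behind the grasp point. The pads swing forward as they close: fully open they stand 13 mm farther back than shut.
Start: joints at [-1.342, 0.15, 1.437, -0, 1.554, -0.134], TCP at [0.204, -0.538, 0.231] pointing down, gripper open.
Joint ranges: [-2.8, 2.8], [-0.68, 2.1], [0.12, 2.68], [-1.39, 4.53], [0.16, 2.79], [-2.81, 2.81]. Speed limits (rad/s): [1.89, 1.89, 2.22, 3.01, 3.01, 3.01].

## Interface

Orientations are given as a unit quaternion [w, x, y, z].
In Python, from rig import manip, capture, camera_info, order gives the robot as it stands.
- The arm moves only by the tool play_rows, never from a script. Its argument "plan" is a list of rows, each a list of 5 numbers: the shift along the world's x, y, z in cm, then the turn about the world's z in rad, then the closure in counts, from 0 (fully open) to 255 (shut). In form: [[x, y, z, spin, fingers], ...]. A call has 1 to 5 rows; each row shifts and turns the commanded pose from where the row before left it; what a row does not reach is not made up. A row lasts 1/10 s, in which the tool goes at most 50 mm and 8.59 degrees, less where a joint would pass 70% of its speed; a pose out of reach is approached as far as the arm can. A call is refused whole if a number of a shift passes 5 or a number of a turn 0.15, either way. A call with a gripper value outside its range is refused whole. The fingers move at their own pace and stop on an object; the grip force is fixed at half the most. Time passes only in rows, so rows that do not move let the fingers close. It gives the time, the measured TCP pose, the force, the opening and the grip force at its end, in the units of the state.
- manip.state(): the state, without advancing time (a new reading comes with each control period).
- capture(name): name is "scene" or "side" or "wrist"; returns the picture (480x640x3 uint8, blue, green, red); there is no depth.
- camera_info(name): a dict with "camera_matrix" (3x3 intrinsics, pixels), "R" (3x3) and "t" (3): a world point X has camera coordinates R X + t; the wrist camera has in their place "hand_eye" (4x4, takes a point from camera to tool coordinates, whose origin is the TCP and whose axes are the flange's). Camera axes: x right, y down, z forward; pixel columns grow to the right and rows downward; lengths in m; the calibration is good to about 2 mm. A picture is of the moment at which its call begins: read the wrist's pose just before it. camera_info takes no time and is no camera call.
- order.finish_job(): hands the job in; it is judged then, once.
The state is a dict: "t": time; "joints": joint angles; "joint_vel": joint speeds; "joint_efforts": joint torques, N m; "position": TCP position; "tcp_rot": TCP orientation; "wrist_force": force on the tool from outside, world axes, zero at the start; "torque": the same for the moment, N m; "gripper_width": opening from 0.0 (shut) to 1.0 (fully open); "grasp_force": force on a finger pad.
Only numpy, scipy, OpenCV 4.12 (cv2) and the standard library are available. Lean on these libraries where they do the work, as an engineer would, in place of code of your own. Each camera call takes 0.05 s, during which the arm holds its last target. There are 200 camera calls.

## Task

Pull the drawer of the low cabinet out to its stop, so that the three test tiles show. Then lift the yellow probe out of its fork stand and, holding it upright, press its spring tip lightly for about half a second on the ringed test spot of the pale grey (nearly white) tile, then of the teal tile, then of the brown one, and hang the probe upright in the fork again. Leave the drawer open and the tiles in their bays, and do not shift the vase, cup, bowl or jar.

Things in the scene. Friction and masses are not known exactly. Their poses are not given: they have to be found in the camera images.
- cabinet_drawer0 (a joint): how far the cabinet's drawer is pulled out: 0 shut, 0.134 m at its stop; it slides along the cabinet's own -x, with about 1 N of friction
- cabinet_drawer0_handle (a point): middle of the drawer's bar handle, a round steel bar 11 mm thick and 100 mm long along the cabinet's y, its axis 35 mm in front of the drawer's face and 44 mm above the table; moves with the drawer
- cabinet: low fixed wooden cabinet, 200x200x80 mm; origin at the centre of its underside, x to its back (drawer opens to -x), z up. Drawer: open-topped; above the table its floor is at 22 mm, bay dividers reach 44 mm, side walls 58 mm, front 68 mm. Three bays side by side, each 50 mm wide (y) and 97 mm long (x), hold one tile each, shuffled; tiles ride along with the drawer
- tile_grey: fired test tile 40x62x9 mm lying loose in a drawer bay, its long side along y of its own frame, glazed pale grey, nearly white, on the -y part, bare clay with a small hole at the +y end; origin at the centre of its underside, z up
- tile_teal: the same, glazed teal
- tile_brown: the same, glazed red-brown; it lies the other way round in the drawer than the other two
- tile_grey_spot (a point): centre of the test spot on the grey tile's glazed top face: a white dot with a black rim, 14 mm across, 12 mm from the tile's centre along its -y, 9 mm above its underside (31 mm above the table)
- tile_teal_spot (a point): the same spot on the teal tile
- tile_brown_spot (a point): the same spot on the red-brown tile
- probe: upright hand probe, 150 mm long, 0.1 kg; origin at the outer end of its steel tip, z up its axis. Upwards: tip pin 6 mm across (0-14 mm), cone, grey barrel 14 mm across (24-90 mm), collar 32 mm across (90-96 mm), yellow square grip 22x22 mm with faces square to its x and y (96-146 mm), black cap to 150 mm
- probe_tip (a point): outer end of the probe's spring tip; the pin slides into the barrel by up to 10 mm, against 1.5 N at first touch and 4.5 N at full travel
- plunger (a joint): how far the probe's spring tip is pressed in: 0 out, 0.010 m fully in
- stand: fixed metal fork stand, foot 90 mm across; origin at the centre of the foot's underside. Flat fork 40 mm wide, 6 mm thick, top at z = 115 mm, nothing above it; its slot, 20 mm wide in y, is open to -x (prongs end at x = -22 mm), closed at x = +12 mm. The probe hangs on the stand's axis, barrel in the slot, collar on the fork, tip 25 mm above the table
- vase: bystander: loose unfired clay bottle vase, 74 mm across, 270 mm high; origin at the centre of its underside
- cup: bystander: loose white tumbler with dark dots, 74 mm across, 116 mm high; origin at the centre of its underside
- bowl: bystander: loose unfired clay bowl lying upside down, 140 mm across, 86 mm high; origin at the centre of its underside
- jar: bystander: loose white jar with a yellow lid, 52 mm across, 68 mm high, standing on the cabinet's top; origin at the centre of its underside

How it is judged:
On the way, in this order (a step that is already met when the one before it is completed fails the run):
1. the drawer is pulled out to its stop (within 6 mm) (value of joint cabinet_drawer0 above 0.128 m), for 0.2 s.
2. the probe is lifted out of its stand, held by the fingers (contact force between the fingers and probe above 1 N and z of probe in the frame of stand above 0.06 m), for 0.1 s.
3. the held, upright probe (within 0.2 rad) presses its tip on the grey tile inside the ringed spot (7 mm) for 0.3 s (contact force between probe and tile_grey above 0.8 N and horizontal distance between probe_tip and tile_grey_spot below 0.007 m and distance between probe_tip and tile_grey_spot below 0.009 m and angle between probe's own z axis and vertical below 0.2 rad and contact force between the fingers and probe above 1 N), for 0.3 s.
4. the held, upright probe (within 0.2 rad) presses its tip on the teal tile inside the ringed spot (7 mm) for 0.3 s (contact force between probe and tile_teal above 0.8 N and horizontal distance between probe_tip and tile_teal_spot below 0.007 m and distance between probe_tip and tile_teal_spot below 0.009 m and angle between probe's own z axis and vertical below 0.2 rad and contact force between the fingers and probe above 1 N), for 0.3 s.
5. the held, upright probe (within 0.2 rad) presses its tip on the brown tile inside the ringed spot (7 mm) for 0.3 s (contact force between probe and tile_brown above 0.8 N and horizontal distance between probe_tip and tile_brown_spot below 0.007 m and distance between probe_tip and tile_brown_spot below 0.009 m and angle between probe's own z axis and vertical below 0.2 rad and contact force between the fingers and probe above 1 N), for 0.3 s.
At the end, for the whole second after the job is handed in: the drawer is still open (12 mm of closing allowed), all three tiles lie flat in their bays, and the probe hangs at rest upright (within 0.1 rad) in the fork, its collar on the fork and its tip within 15 mm along and 8 mm across the slot of the stand's axis (value of joint cabinet_drawer0 above 0.122 m and x of probe in the frame of stand between -0.015 and 0.015 m and y of probe in the frame of stand between -0.008 and 0.008 m and z of probe in the frame of stand between 0.021 and 0.03 m and angle between each of probe, tile_grey, tile_teal, tile_brown's own z axis and vertical below 0.1 rad and linear speed of probe below 0.03 m/s and height (world z) of tile_grey between 0.018 and 0.027 m and height (world z) of tile_teal between 0.018 and 0.027 m and height (world z) of tile_brown between 0.018 and 0.027 m); the robot touches nothing.
It fails at once if a tile is pressed with the probe harder than 12 N (contact force between probe and tile_grey above 12 N or contact force between probe and tile_teal above 12 N or contact force between probe and tile_brown above 12 N).
It fails at once if the vase, cup, bowl or jar is shifted by more than 20 mm or tipped over (distance of any of vase, cup, bowl, jar from where it was at the start of the episode above 0.02 m).
It also fails if it takes over 72 s, if anything falls off the work surface, if the arm or the gripper's body presses on something with over 40 N, if the wrist force passes 120 N, or if a joint passes its speed limit or range.

## Working session

There is one attempt and no reset: what is moved stays moved. The work goes in short steps, Python scripts to look and compute and a tool call to move; the robot and the scene stay as the last step left them, time stands still between calls to the robot, and variables do not carry over. Pictures are saved under pics/ and viewed, at most 10 in all, crops included, and the job is handed in when it is done.

Besides the shell and the picture viewer there is one more tool, called after ">>>" as a command line: name --pt "numbers of a row" for each row, then --argument value for the rest. play_rows: Moves the arm, as the interface text tells. Its arguments: {"type":"object","properties":{"plan":{"type":"array"}},"required":["plan"]}

```bash
mkdir -p pics; ls
python3 - <<'E'
from rig import manip,capture,camera_info
import cv2
for n in("scene","side"):
    im=capture(n); cv2.imwrite(f"pics/{n}0.png",im); print(n,camera_info(n))
print(camera_info("wrist")); print(manip.state(), manip.pinch_z)
E
```

```text
pics
scene {'camera_matrix': array([[483.80399927,   0.        , 320.78791198],
       [  0.        , 483.80399927, 244.16382751],
       [  0.        ,   0.        ,   1.        ]]), 'R': array([[ 0.44109073,  0.89717483, -0.0227222 ],
       [ 0.40766494, -0.2228531 , -0.88552007],
       [-0.79953003,  0.38133165, -0.46404516]]), 't': array([-0.25415569, -0.15950793,  1.44171723])}
side {'camera_matrix': array([[572.64761367,   0.        , 320.46783038],
       [  0.        , 572.64761367, 245.74839935],
       [  0.        ,   0.        ,   1.        ]]), 'R': array([[-8.47608547e-01, -5.30621748e-01,  5.57611012e-04],
       [-2.65006099e-01,  4.22406539e-01, -8.66801294e-01],
       [ 4.59708080e-01, -7.34855956e-01, -4.98653393e-01]]), 't': array([0.49240108, 0.2326317 , 0.85908023])}
{'camera_matrix': array([[401.84998537,   0.        , 322.63082438],
       [  0.        , 401.84998537, 242.04241062],
       [  0.        ,   0.        ,   1.        ]]), 'hand_eye': array([[ 9.85970321e-04, -9.49155567e-01, -3.14805872e-01,
         8.17553465e-02],
       [ 9.99999379e-01,  7
[... 243 characters left out ...]
oints': array([-1.34197648e+00,  1.50905259e-01,  1.43788414e+00,  1.82856944e-05,
        1.55381039e+00, -1.33989327e-01]), 'joint_vel': array([-0.00077765,  0.00037272, -0.00152944,  0.00047994, -0.00060813,
        0.00028756]), 'joint_efforts': array([ 4.32465167e-03, -7.14380336e+01, -5.71794534e+01, -2.46946993e-04,
        7.16788316e-03,  1.59991896e-05]), 'position': array([ 0.20401619, -0.53737813,  0.23079458]), 'tcp_rot': array([-5.03435316e-04,  9.83591164e-01,  1.80411111e-01, -1.47366869e-05]), 'wrist_force': array([ 0.33632062,  0.90829489, -0.1037388 ]), 'torque': array([ 0.04231772,  0.03800335, -0.00661497]), 'grasp_force': 0.0, 'gripper_width': 1.0030325715103816} 0.0187
```

View pics/scene0.png

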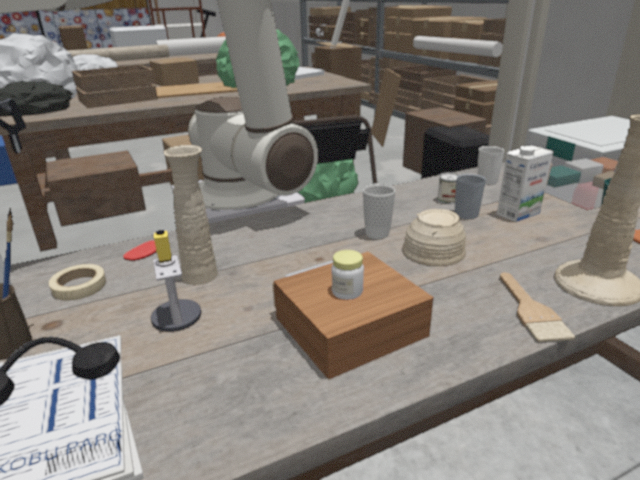

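View pics/side0.png

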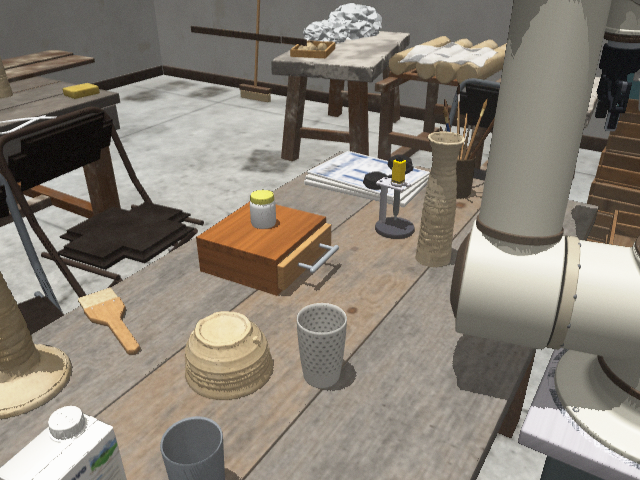

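The pictures show the cabinet (scene top corners near (275,291), (368,258), (430,297)), its handle facing the robot (side (302,270)-(338,247)), the stand with the yellow probe (scene (165,247)), the vase next to it, and the cup and bowl near the cabinet. I'll zoom in for exact pixels.

Run:
```python
import cv2,numpy as np
S=cv2.imread("pics/scene0.png");D=cv2.imread("pics/side0.png")
def c(im,x,y):
    o=cv2.resize(im[y:y+150,x:x+200],None,fx=2,fy=2,interpolation=cv2.INTER_CUBIC)
    for k in range(0,200,50): cv2.putText(o,str(x+k),(2*k,10),0,.35,(0,0,255));cv2.line(o,(2*k,0),(2*k,299),(0,0,255) if 0 else (255,255,0),1) if k==100 else None
    for k in range(0,150,50): cv2.putText(o,str(y+k),(0,2*k+20),0,.35,(0,0,255))
    return o
cv2.imwrite("pics/z0.png",np.vstack([np.hstack([c(S,255,235),c(S,90,200)]),np.hstack([c(D,170,170),c(D,320,120)])]))
```

```text
(no output)
```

View pics/z0.png

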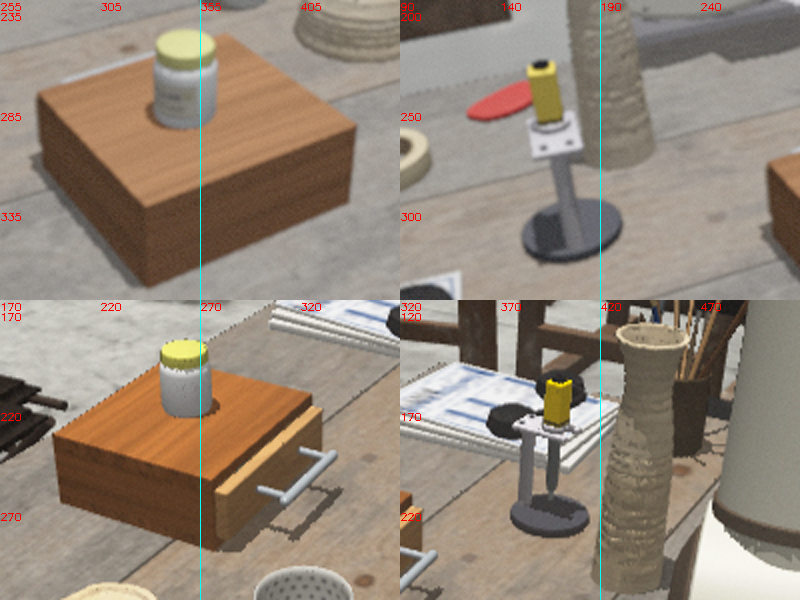

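```bash
cat > h.py <<'E'
import numpy as np,cv2
from scipy.optimize import least_squares
from rig import manip,capture,camera_info
C={n:camera_info(n) for n in("scene","side")}
def wristcam(st):
    w,x,y,z=st["tcp_rot"]; from scipy.spatial.transform import Rotation as Ro
    T=np.eye(4);T[:3,:3]=Ro.from_quat([x,y,z,w]).as_matrix();T[:3,3]=st["position"]
    ci=camera_info("wrist");M=np.linalg.inv(T@ci["hand_eye"]);return dict(camera_matrix=ci["camera_matrix"],R=M[:3,:3],t=M[:3,3])
def proj(c,X):
    p=(c["R"]@np.atleast_2d(X).T).T+c["t"];p=p@c["camera_matrix"].T;return p[:,:2]/p[:,2:]
def back(c,uv,z):
    d=c["R"].T@np.linalg.inv(c["camera_matrix"])@[uv[0],uv[1],1];o=-c["R"].T@c["t"];return o+d*(z-o[2])/d[2]
E
cat > a.py <<'E'
from h import *
sc,sd=C["scene"],C["side"]
def loc(x,y,a,P):
    c,s=np.cos(a),np.sin(a);P=np.array(P,float);return np.c_[x+c*P[:,0]-s*P[:,1],y+s*P[:,0]+c*P[:,1],P[:,2]]
for n,u,z in [("cabS L",(274,282),.08),("B",(369,253),.08),("R",(433,298.5),.08),("F",(330,338.5),.08)]: print(n,back(sc,u,z).round(3))
for n,u,z in [("cabD L",(196.5,238),.08),("R",(326,219),.08),("F",(275.5,260),.08),("h1",(314.5,269),.044),("h2",(336.5,247.5),.044)]: print(n,back(sd,u,z).round(3))
for n,c,u,z in [("cap",sc,(160.5,232),.175),("collar",sc,(165,263),.115),("foot",sc,(176,314.5),.01),("cap",sd,(399.5,160),.175),("collar",sd,(398.5,184),.115),("tip",sd,(395.5,216),.025),("foot",sd,(395,227.5),.01),
 ("plA",sc,(155,261),.115),("plB",sc,(178,257),.115),("plC",sc,(181,276),.115),("plD",sc,(156.5,280),.115),
 ("vaseTop",sc,(183,152),.27),("vaseTop",sd,(446,139),.27),("cupTop",sc,(378,190),.116),("cupTop",sd,(322,318),.116),("bowl",sc,(438,218),.086),("bowl",sd,(224,330),.086)]: print(n,back(c,u,z).round(3))
E
python3 a.py
```

```text
cabS L [ 0.655 -0.127  0.08 ]
B [0.644 0.07  0.08 ]
R [0.824 0.081 0.08 ]
F [ 0.836 -0.111  0.08 ]
cabD L [0.814 0.088 0.08 ]
R [ 0.641 -0.117  0.08 ]
F [0.633 0.073 0.08 ]
h1 [0.586 0.013 0.044]
h2 [ 0.593 -0.08   0.044]
cap [ 0.566 -0.286  0.175]
collar [ 0.563 -0.288  0.115]
foot [ 0.568 -0.287  0.01 ]
cap [ 0.556 -0.28   0.175]
collar [ 0.558 -0.289  0.115]
tip [ 0.567 -0.307  0.025]
foot [ 0.555 -0.281  0.01 ]
plA [ 0.547 -0.302  0.115]
plB [ 0.552 -0.264  0.115]
plC [ 0.619 -0.273  0.115]
plD [ 0.613 -0.31   0.115]
vaseTop [ 0.455 -0.211  0.27 ]
vaseTop [ 0.429 -0.199  0.27 ]
cupTop [0.454 0.209 0.116]
cupTop [0.442 0.217 0.116]
bowl [0.591 0.274 0.086]
bowl [0.573 0.288 0.086]
```

>>> play_rows --pt "0 0 5 0 0" --pt "0 0 5 0 0" --pt "0 0 4 0 0" --pt "3 3.5 0 0.15 0" --pt "3 3.5 0 0.15 0"

```text
t: 0.6
position: [0.2642, -0.4674, 0.3717]
tcp_rot: [0.0, 0.945, 0.327, 0.0]
wrist_force: [1.0, 0.5, -0.5]
gripper_width: 0.999
grasp_force: 0.0
```

>>> play_rows --pt "3 3.5 0 0.15 0" --pt "3 3.5 0 0.15 0" --pt "3 3.5 0 0.15 0" --pt "3 3.5 0 0.15 0" --pt "3 3.5 0 0.15 0"

```text
t: 1.1
position: [0.4149, -0.2908, 0.3711]
tcp_rot: [-0.0, 0.759, 0.651, -0.0]
wrist_force: [0.3, -0.7, -0.5]
gripper_width: 1.004
grasp_force: 0.0
```

>>> play_rows --pt "3 4 0 0.15 140" --pt "3 4 0 0.08 140" --pt "3 4 0 0 140" --pt "3 4 0 0 140" --pt "0 0 0 0 140"

```text
t: 1.6
position: [0.5363, -0.128, 0.3704]
tcp_rot: [-0.001, 0.679, 0.734, 0.0]
wrist_force: [-0.2, -0.9, 0.2]
gripper_width: 0.452
grasp_force: 0.0
```

>>> play_rows --pt "2 4.5 -4 0 175" --pt "2 4.5 -5 0 175" --pt "0 0 -3 0 175" --pt "0 0 0 0 175" --pt "0 0 0 0 175"

```text
t: 2.1
position: [0.5639, -0.0656, 0.275]
tcp_rot: [-0.0, 0.681, 0.732, -0.0]
wrist_force: [-0.3, -1.1, 0.6]
gripper_width: 0.313
grasp_force: 0.0
```

Run:
```python
from h import *
s=manip.state();im=capture("wrist");cv2.imwrite("pics/w1.png",im);np.save("w1.npy",s,allow_pickle=True)
print(s["position"],s["gripper_width"],s["tcp_rot"]);c=wristcam(s);print(proj(c,[[.591,-.033,.044],[.594,-.083,.044],[.588,.017,.044],s["position"]]).round())
```

```text
[ 0.56391715 -0.06558143  0.27499536] 0.31331047808455853 [-4.22718195e-05  6.81354010e-01  7.31954025e-01 -1.28872473e-04]
[[354. 167.]
 [352. 219.]
 [356. 109.]
 [320. 322.]]
```

View pics/w1.png

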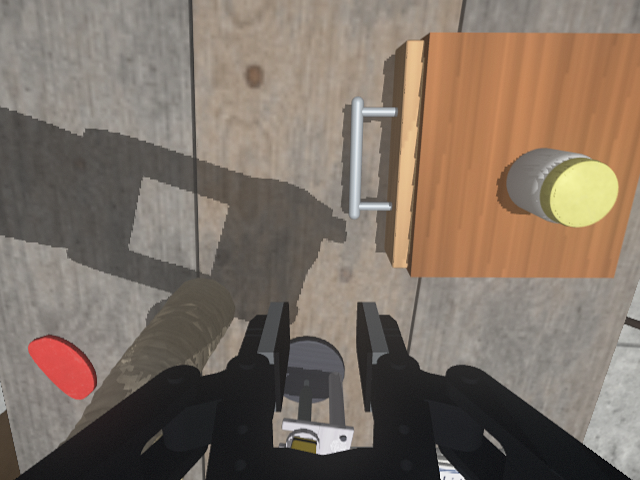

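The wrist view shows the handle from (358,98) to (354,217), the drawer front (410,40)-(400,268), the cabinet top (428,33)-(412,275), and the stand and probe at the bottom (315,380).

Run:
```python
from h import *
s=np.load("w1.npy",allow_pickle=True).item();c=wristcam(s)
for n,u,z in[("h+",(358,98),.048),("h-",(354,217),.048),("t+",(428,33),.08),("t-",(412,275),.08),("d+",(406,41),.068),("d-",(394,266),.068),("tb-",(614,277),.08)]: print(n,back(c,u,z).round(4))
```

```text
h+ [0.5888 0.0264 0.048 ]
h- [ 0.5957 -0.0798  0.048 ]
t+ [0.6343 0.0753 0.08  ]
t- [ 0.6504 -0.1219  0.08  ]
d+ [0.6206 0.0705 0.068 ]
d- [ 0.6356 -0.119   0.068 ]
tb- [ 0.8342 -0.1105  0.08  ]
```

>>> play_rows --pt "2.8 3.9 0 0 175" --pt "0 0 -5 0 175" --pt "0 0 -5 0 175" --pt "0 0 -5 0 175" --pt "0 0 -2 0 175"

```text
t: 2.65
position: [0.5911, -0.0267, 0.1015]
tcp_rot: [-0.001, 0.682, 0.732, -0.001]
wrist_force: [0.4, 0.8, -0.1]
gripper_width: 0.31
grasp_force: 0.0
```

Run:
```python
from h import *
s=manip.state();im=capture("wrist");cv2.imwrite("pics/w2.png",im);print(s["position"])
```

```text
[ 0.59110681 -0.02674118  0.10148135]
```

View pics/w2.png

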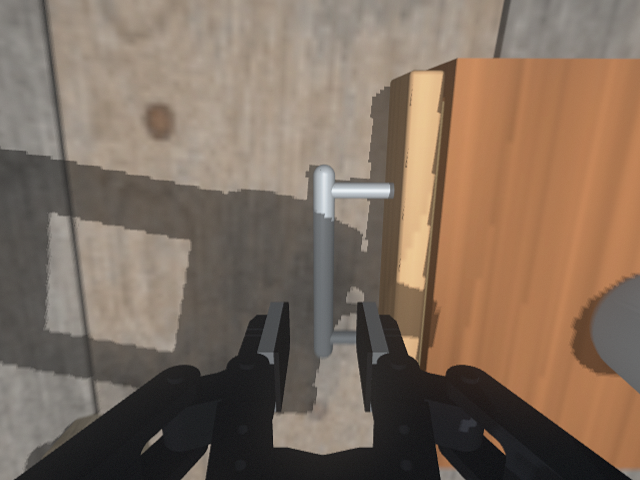

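The bar, from (323,170) to (323,352), lies centred between the fingers. I go down and grip it.

>>> play_rows --pt "0 0 -4 0 175" --pt "0 0 -3.3 0 175" --pt "0 0 0 0 255" --pt "0 0 0 0 255" --pt "0 0 0 0 255"

```text
t: 3.2
position: [0.591, -0.0267, 0.031]
tcp_rot: [-0.001, 0.681, 0.732, -0.001]
wrist_force: [-0.6, -3.8, -39.7]
gripper_width: 0.103
grasp_force: 57.9
```

>>> play_rows --pt "0 0 0 0 255" --pt "-1 -0.07 0 0 255" --pt "-2 -0.14 0 0 255" --pt "-2 -0.14 0 0 255" --pt "-2 -0.14 0 0 255"

```text
t: 3.7
position: [0.5204, -0.0314, 0.0311]
tcp_rot: [-0.001, 0.681, 0.732, -0.001]
wrist_force: [2.6, -5.1, -42.8]
gripper_width: 0.1
grasp_force: 58.7
```

>>> play_rows --pt "-2 -0.14 0 0 255" --pt "-2 -0.14 0 0 255" --pt "-1.5 -0.11 0 0 255" --pt "-0.6 -0.04 0 0 255" --pt "0 0 0 0 255"

```text
t: 4.2
position: [0.459, -0.0355, 0.0311]
tcp_rot: [-0.001, 0.681, 0.732, -0.001]
wrist_force: [0.0, -2.0, -50.0]
gripper_width: 0.104
grasp_force: 58.1
```

>>> play_rows --pt "-0.3 -0.02 0 0 255" --pt "-0.2 -0.01 0 0 255" --pt "0 0 0 0 255" --pt "0 0 0 0 255"

```text
t: 4.6
position: [0.4575, -0.0357, 0.0317]
tcp_rot: [0.001, 0.682, 0.732, 0.001]
wrist_force: [25.9, 1.7, -61.2]
gripper_width: 0.097
grasp_force: 58.0
```

The stop shows as 26 N along x. I release the handle and rise.

>>> play_rows --pt "0 0 0 0 175" --pt "0 0 0 0 175" --pt "0 0 0 0 175" --pt "0 0 2 0 175" --pt "0 0 4 0 175"

```text
t: 5.1
position: [0.455, -0.0355, 0.0911]
tcp_rot: [-0.001, 0.681, 0.732, -0.001]
wrist_force: [0.2, -0.0, 0.1]
gripper_width: 0.313
grasp_force: 0.0
```

>>> play_rows --pt "0 0 5 0 150" --pt "0 0 5 0 120" --pt "0 0 5 0 80" --pt "2 0 3 0 40" --pt "2 0 0 0 0"

```text
t: 5.6
position: [0.4975, -0.0359, 0.2776]
tcp_rot: [0.004, 0.681, 0.732, 0.002]
wrist_force: [0.7, 0.3, -0.5]
gripper_width: 0.985
grasp_force: 0.0
```

Run:
```python
from h import *
s=manip.state();im=capture("wrist");cv2.imwrite("pics/w3.png",im);np.save("w3.npy",s,allow_pickle=True);print(s["position"],s["tcp_rot"],s["wrist_force"])
```

```text
[ 0.49753209 -0.03586975  0.27760432] [0.00396038 0.68130295 0.73198749 0.00221683] [ 0.69180546  0.28914932 -0.48302644]
```

View pics/w3.png

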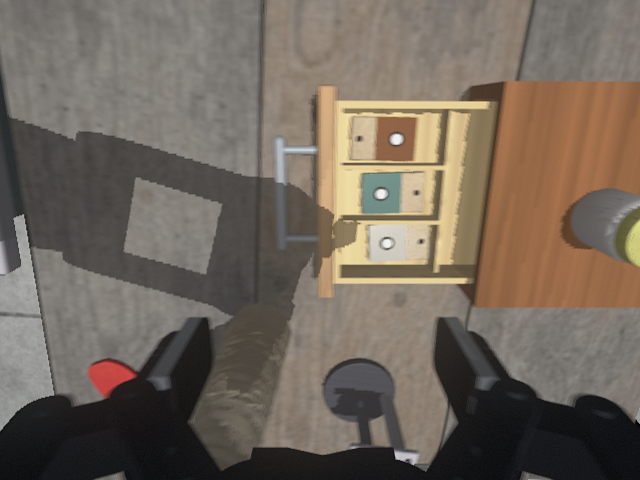

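The drawer is open: the test spots show at brown (397,139), teal (381,194), grey (388,243); the stand's foot is at (360,388). I let the arm settle and measure them.

>>> play_rows --pt "0 0 0 0 0" --pt "0 0 0 0 0" --pt "0 0 0 0 0"

```text
t: 5.95
position: [0.4954, -0.0355, 0.2713]
tcp_rot: [-0.0, 0.681, 0.732, -0.0]
wrist_force: [-0.4, -0.9, -0.7]
gripper_width: 0.997
grasp_force: 0.0
```

```bash
cat > spots.py <<'E'
from h import *
def blob(im,u,r=9):
    x,y=np.round(u).astype(int);p=cv2.resize(im[y-r:y+r+1,x-r:x+r+1],None,fx=4,fy=4,interpolation=cv2.INTER_CUBIC)
    g=cv2.cvtColor(p,cv2.COLOR_BGR2GRAY);_,d=cv2.threshold(g,0,255,cv2.THRESH_BINARY_INV+cv2.THRESH_OTSU)
    return p,g
s=manip.state();im=capture("wrist");cv2.imwrite("pics/w4.png",im);c=wristcam(s);print(s["position"],s["tcp_rot"])
np.save("w4.npy",s,allow_pickle=True)
tiles=[]
for n,u in[("brown",(397,139)),("teal",(381,194)),("grey",(388,243))]:
    p,g=blob(im,u,10); cir=cv2.HoughCircles(g,cv2.HOUGH_GRADIENT,1,60,param1=120,param2=8,minRadius=16,maxRadius=44)
    print(n,None if cir is None else [(q[0]/4+u[0]-10-.375,q[1]/4+u[1]-10-.375,q[2]/4) for q in cir[0]][:2])
    if cir is not None: q=cir[0][0];print(back(c,(q[0]/4+u[0]-10.375,q[1]/4+u[1]-10.375),.031).round(4))
    tiles.append(cv2.resize(p,(260,260),interpolation=cv2.INTER_NEAREST))
sd=capture("side");cv2.imwrite("pics/side1.png",sd);ss=capture("scene");cv2.imwrite("pics/scene1.png",ss)
cv2.imwrite("pics/sp.png",np.vstack([np.hstack(tiles),np.hstack([cv2.resize(im[370:480,300:430],(390,330)),cv2.resize(ss[230:340,120:250],(390,330),interpolation=cv2.INTER_CUBIC)])]))
E
python3 spots.py
```

```text
[ 0.49543044 -0.03548307  0.27127468] [-7.71484808e-05  6.81223697e-01  7.32075313e-01 -6.50862592e-05]
brown [(np.float32(400.25), np.float32(140.25), np.float32(5.325))]
[0.5641 0.0231 0.031 ]
teal [(np.float32(384.0), np.float32(196.5), np.float32(5.175)), (np.float32(374.25), np.float32(184.75), np.float32(8.15))]
[ 0.5554 -0.0305  0.031 ]
grey [(np.float32(390.25), np.float32(246.5), np.float32(4.975))]
[ 0.5679 -0.0809  0.031 ]
```

View pics/sp.png

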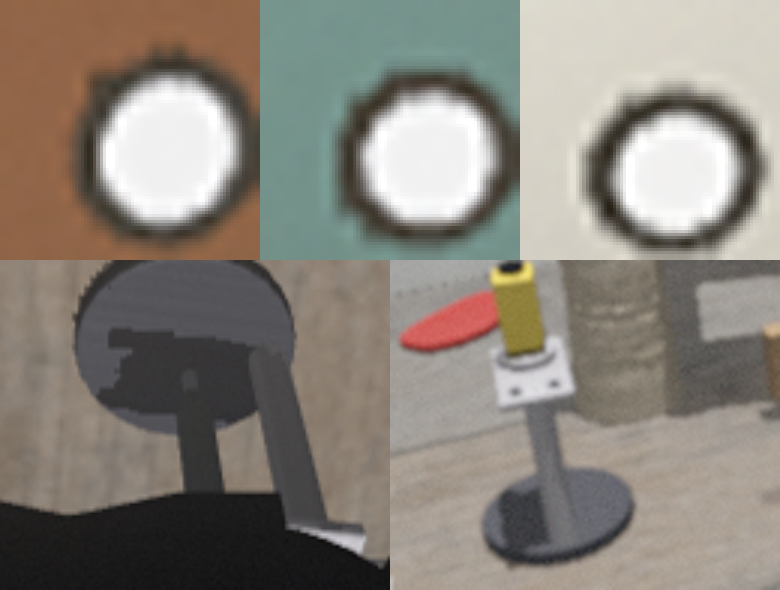

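Spots measured cleanly (white dots with black rims, all centred where the circle fit says). Now to the probe.

>>> play_rows --pt "0 0 4 -0.14 0" --pt "1 -3 3 -0.15 0" --pt "1 -3.5 0 -0.15 0" --pt "1 -3.5 0 -0.15 0" --pt "1 -3.5 0 -0.15 0"

```text
t: 6.6
position: [0.5361, -0.1719, 0.3414]
tcp_rot: [0.0, 0.901, 0.433, 0.0]
wrist_force: [1.3, -0.3, -0.2]
gripper_width: 1.001
grasp_force: 0.0
```

>>> play_rows --pt "0 -3.5 0 -0.15 0" --pt "0 -3.5 0 -0.15 0" --pt "0 -2 0 -0.15 0" --pt "0 0 0 -0.15 0" --pt "0 0 0 -0.15 0"

```text
t: 7.1
position: [0.5357, -0.2613, 0.3408]
tcp_rot: [-0.0, 0.997, 0.073, -0.0]
wrist_force: [0.3, -0.2, -0.4]
gripper_width: 1.005
grasp_force: 0.0
```

>>> play_rows --pt "0 0 0 -0.15 0" --pt "0 0 0 -0.12 0" --pt "0 0 0 0 0" --pt "0 0 0 0 0" --pt "0 0 0 0 0"

```text
t: 7.6
position: [0.536, -0.2605, 0.3411]
tcp_rot: [-0.0, 0.998, -0.057, -0.0]
wrist_force: [0.8, 0.8, -0.6]
gripper_width: 1.001
grasp_force: 0.0
```

Run:
```python
from h import *
s=manip.state();im=capture("wrist");cv2.imwrite("pics/w5.png",im);np.save("w5.npy",s,allow_pickle=True);print(s["position"],s["tcp_rot"])
```

```text
[ 0.53598354 -0.26048027  0.34110708] [-6.41640433e-05  9.98371908e-01 -5.70397081e-02 -1.94006828e-05]
```

View pics/w5.png

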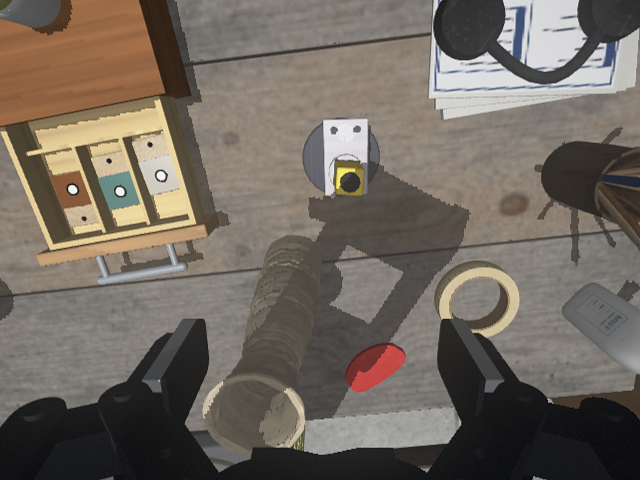

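The wrist view shows the probe's cap at (349,182), the fork plate (324-368, 120-196) parallel to the image axes, so the yaw is right, the vase mouth at (254,413), and the spots at (72,189), (120,191), (161,175).

Run:
```python
from h import *
s=np.load("w5.npy",allow_pickle=True).item();c=wristcam(s);im=cv2.imread("pics/w5.png")
for n,u,z in[("cap",(349,182),.175),("pl",(324,120),.115),("pr",(368,120),.115),("bl",(325,196),.115),("br",(367,196),.115),("foot",(341,158),.008),("vase",(254,413),.27)]: print(n,back(c,u,z).round(4))
for n,u in[("brown",(72,189)),("teal",(120,191)),("grey",(161,175))]:
    r=8;g=cv2.resize(cv2.cvtColor(im[u[1]-r:u[1]+r+1,u[0]-r:u[0]+r+1],cv2.COLOR_BGR2GRAY),None,fx=4,fy=4,interpolation=cv2.INTER_CUBIC)
    q=cv2.HoughCircles(g,cv2.HOUGH_GRADIENT,1,60,param1=120,param2=8,minRadius=14,maxRadius=32)
    if q is not None: q=q[0][0];v=(q[0]/4+u[0]-r-.375,q[1]/4+u[1]-r-.375);print(n,v,q[2]/4,back(c,v,.031).round(4))
h=cv2.cvtColor(im[150:210,320:375],cv2.COLOR_BGR2HSV);m=cv2.inRange(h,(20,120,60),(35,255,255));cs,_=cv2.findContours(m,0,2);k=max(cs,key=cv2.contourArea);print(cv2.boundingRect(k),cv2.minAreaRect(k))
```

```text
cap [ 0.5616 -0.2835  0.175 ]
pl [ 0.6077 -0.2695  0.115 ]
pr [ 0.6034 -0.3079  0.115 ]
bl [ 0.5403 -0.2629  0.115 ]
br [ 0.5359 -0.3017  0.115 ]
foot [ 0.5606 -0.2846  0.008 ]
vase [ 0.4351 -0.2036  0.27  ]
brown (np.float32(71.5), np.float32(188.5)) 5.75 [0.564  0.0238 0.031 ]
teal (np.float32(119.0), np.float32(190.75)) 5.6 [ 0.5553 -0.0291  0.031 ]
grey (np.float32(160.25), np.float32(174.75)) 4.15 [ 0.5678 -0.0801  0.031 ]
(14, 11, 30, 35) ((28.655174255371094, 27.862071990966797), (29.126123428344727, 33.58899688720703), 3.3664605617523193)
```

>>> play_rows --pt "2.5 -2.4 0 0 0" --pt "0 0 -5 0 0" --pt "0 0 -5 0 0" --pt "0 0 -5 0 0" --pt "0 0 -2 0 0"

```text
t: 8.15
position: [0.5595, -0.2835, 0.1659]
tcp_rot: [-0.002, 0.998, -0.058, -0.003]
wrist_force: [0.3, 0.6, -0.6]
gripper_width: 1.003
grasp_force: 0.0
```

>>> play_rows --pt "0 0 -2 0 100" --pt "0 0 -1.5 0 130" --pt "0 0 -0.6 0 130" --pt "0 0 0 0 150" --pt "0 0 0 0 150"

```text
t: 8.65
position: [0.5614, -0.2848, 0.1311]
tcp_rot: [0.0, 0.998, -0.058, 0.001]
wrist_force: [-0.1, 0.7, -0.2]
gripper_width: 0.415
grasp_force: 0.0
```

Run:
```python
from h import *
s=manip.state();im=capture("wrist");sd=capture("side")
print(s["position"],s["wrist_force"],s["gripper_width"])
cv2.imwrite("pics/w6.png",np.hstack([cv2.resize(im[180:480,200:440],(400,500)),cv2.resize(sd[100:250,330:450],(400,500),interpolation=cv2.INTER_CUBIC)]))
```

```text
[ 0.56140773 -0.28476044  0.13113705] [-0.0774269   0.6835048  -0.20438132] 0.4154465516402802
```

View pics/w6.png

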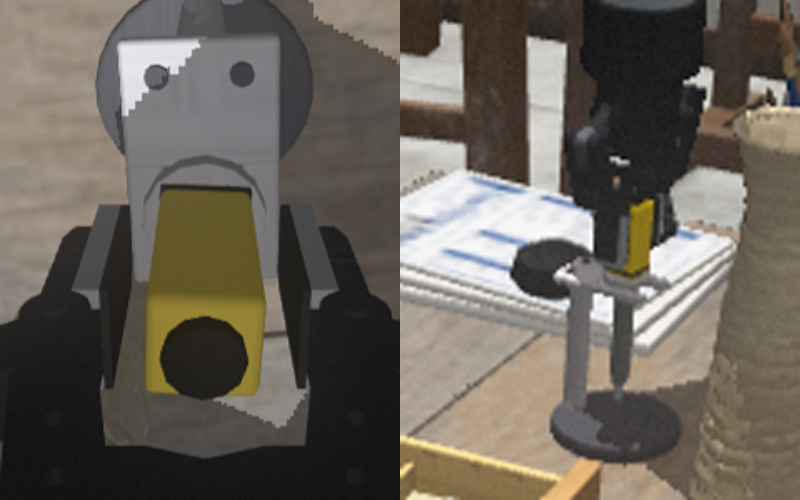

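The grip sits centred between the fingers, clear of the collar. I close.

>>> play_rows --pt "0 0 0 0 190" --pt "0 0 0 0 255" --pt "0 0 0 0 255" --pt "0 0 0 0 255"

```text
t: 9.15
position: [0.5613, -0.2847, 0.1311]
tcp_rot: [0.0, 0.998, -0.059, 0.001]
wrist_force: [-0.8, -0.3, 6.1]
gripper_width: 0.25
grasp_force: 58.4
```

>>> play_rows --pt "0 0 1 0 255" --pt "0 0 2 0 255" --pt "0 0 4 0 255" --pt "0 0 4 0 255" --pt "0 0 0 0 255"

```text
t: 9.65
position: [0.5623, -0.2853, 0.2468]
tcp_rot: [0.002, 0.998, -0.059, 0.004]
wrist_force: [-0.0, -1.0, -1.6]
gripper_width: 0.248
grasp_force: 58.4
```

Run:
```python
from h import *
s=manip.state();print(s)
im=capture("wrist");cv2.imwrite("pics/w7.png",im);cv2.imwrite("pics/sc7.png",capture("scene"));cv2.imwrite("pics/sd7.png",capture("side"))
```

```text
{'t': 9.65, 'joints': array([-5.91695964e-01,  2.56923202e-01,  1.27930532e+00,  1.08044261e-04,
        1.59683400e+00,  1.09618610e+00]), 'joint_vel': array([ 0.00029938,  0.03456861,  0.09669794, -0.00149923, -0.07560656,
        0.0010656 ]), 'joint_efforts': array([-3.98464669e-01, -7.86488128e+01, -5.79399562e+01, -1.81553507e-02,
        1.88630104e+00,  1.74399978e-03]), 'position': array([ 0.56227979, -0.28528775,  0.24683415]), 'tcp_rot': array([ 0.00212122,  0.99827787, -0.05850727,  0.00370054]), 'wrist_force': array([-0.0399857 , -0.95644887, -1.56248947]), 'torque': array([-0.00528126, -0.0603103 , -0.02002871]), 'grasp_force': 58.413147926330566, 'gripper_width': 0.24784936205518734}
```

>>> play_rows --pt "0 2 2 0 255" --pt "0 4 0 0 255" --pt "0 4 0 0 255" --pt "0 4 0 0 255" --pt "0 3 0 0 255"

```text
t: 10.3
position: [0.5604, -0.1123, 0.2588]
tcp_rot: [-0.001, 0.998, -0.058, -0.001]
wrist_force: [-0.7, 0.3, -1.6]
gripper_width: 0.255
grasp_force: 58.5
```

>>> play_rows --pt "0.6 3 -3 0 255" --pt "0 0.4 -4 0 255" --pt "0 0 -2 0 255" --pt "0 0 0 0 255" --pt "0 0 0 0 255"

```text
t: 10.8
position: [0.5669, -0.0806, 0.1701]
tcp_rot: [-0.0, 0.998, -0.059, -0.001]
wrist_force: [-0.2, 0.2, -1.2]
gripper_width: 0.247
grasp_force: 58.6
```

Run:
```python
from h import *
s=manip.state();p=s["position"];print(p,s["tcp_rot"],s["wrist_force"])
im=capture("wrist");sc=capture("scene");sd=capture("side");T=p+[0,0,-.106];G=[.5678,-.0805,.031]
out=[]
for n,i,c in(("s",sc,C["scene"]),("d",sd,C["side"])):
    t,g=proj(c,T)[0],proj(c,G)[0];print(n,t,g)
    x,y=np.round(g).astype(int);k=i[y-45:y+30,x-50:x+50];k=cv2.resize(k,None,fx=4,fy=4,interpolation=cv2.INTER_CUBIC)
    print("panel px tip",(t-[x-50,y-45])*4,"spot",(g-[x-50,y-45])*4);out.append(k)
cv2.imwrite("pics/tip.png",np.hstack(out))
```

```text
[ 0.56691443 -0.08058431  0.17011925] [-1.64036755e-04  9.98280352e-01 -5.86178978e-02 -5.04650032e-04] [-0.1723845   0.21679584 -1.23892816]
s [280.20010444 261.25539855] [281.45826263 276.21658498]
panel px tip [196.80041777 121.02159419] spot [201.8330505  180.86633994]
d [347.76618216 242.14253906] [346.97026308 256.22249914]
panel px tip [203.06472866 124.57015624] spot [199.88105233 180.88999654]
```

View pics/tip.png

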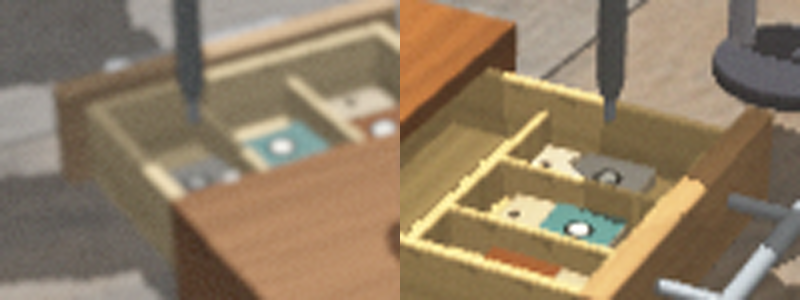

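Tip and grey spot line up in both views (scene panel tip (194,121) over spot (200,178); side tip (211,121) over spot (208,178)), matching prediction within 1 mm. I lower and press.

>>> play_rows --pt "0.1 0 -1.5 0 255" --pt "0 0 -1 0 255" --pt "0 0 -0.5 0 255" --pt "0 0 0 0 255" --pt "0 0 0 0 255"

```text
t: 11.45
position: [0.5681, -0.0805, 0.1401]
tcp_rot: [-0.0, 0.998, -0.059, -0.0]
wrist_force: [0.4, -0.7, 0.0]
gripper_width: 0.249
grasp_force: 58.6
```

>>> play_rows --pt "0 0 -0.2 0 255" --pt "0 0 -0.2 0 255" --pt "0 0 -0.2 0 255" --pt "0 0 0 0 255" --pt "0 0 0 0 255"

```text
t: 11.95
position: [0.5681, -0.0806, 0.1343]
tcp_rot: [-0.0, 0.998, -0.059, 0.0]
wrist_force: [0.4, -1.2, 1.2]
gripper_width: 0.251
grasp_force: 58.7
```

>>> play_rows --pt "0 0 -0.1 0 255" --pt "0 0 0 0 255" --pt "0 0 0 0 255" --pt "0 0 0 0 255" --pt "0 0 0 0 255"

```text
t: 12.45
position: [0.5681, -0.0805, 0.1332]
tcp_rot: [-0.0, 0.998, -0.059, 0.0]
wrist_force: [0.5, 0.1, 0.4]
gripper_width: 0.247
grasp_force: 58.7
```

Run:
```python
from h import *
s=manip.state();print(s["position"],s["wrist_force"])
```

```text
[ 0.56807256 -0.08053068  0.13316191] [0.5138383  0.07100474 0.40338576]
```

>>> play_rows --pt "0 0 -0.2 0 255" --pt "0 0 0 0 255"

```text
t: 12.65
position: [0.568, -0.0805, 0.1309]
tcp_rot: [-0.0, 0.998, -0.059, -0.0]
wrist_force: [1.2, -0.1, 1.4]
gripper_width: 0.249
grasp_force: 58.8
```

>>> play_rows --pt "0 0 0 0 255" --pt "0 0 0 0 255"

```text
t: 12.85
position: [0.5681, -0.0805, 0.1312]
tcp_rot: [-0.0, 0.998, -0.059, 0.0]
wrist_force: [0.9, -0.0, 2.4]
gripper_width: 0.248
grasp_force: 58.8
```

>>> play_rows --pt "0 0 0 0 255" --pt "0 0 0 0 255"

```text
t: 13.05
position: [0.5681, -0.0805, 0.1312]
tcp_rot: [-0.0, 0.998, -0.059, 0.0]
wrist_force: [1.9, -0.3, 2.3]
gripper_width: 0.254
grasp_force: 58.8
```

>>> play_rows --pt "0 0 0 0 255"

```text
t: 13.15
position: [0.5681, -0.0805, 0.1311]
tcp_rot: [-0.0, 0.998, -0.059, 0.0]
wrist_force: [1.6, -0.6, 2.7]
gripper_width: 0.251
grasp_force: 58.8
```

Grey pressed with about 3.5 N. Next teal.

>>> play_rows --pt "0 0 2 0 255" --pt "0 0 2 0 255" --pt "-0.6 2.5 0 0 255" --pt "-0.7 2.6 0 0 255" --pt "0 0 0 0 255"

```text
t: 13.65
position: [0.5542, -0.0272, 0.171]
tcp_rot: [-0.0, 0.998, -0.058, -0.0]
wrist_force: [0.7, 0.3, -1.0]
gripper_width: 0.251
grasp_force: 58.7
```

>>> play_rows --pt "0 0 0 0 255" --pt "0 0 -2 0 255" --pt "0 0 -1 0 255" --pt "0 0 0 0 255"

```text
t: 14.05
position: [0.5543, -0.0299, 0.1394]
tcp_rot: [-0.0, 0.998, -0.059, -0.001]
wrist_force: [-0.0, -0.5, -0.8]
gripper_width: 0.252
grasp_force: 58.7
```

Run:
```python
from h import *
s=manip.state();p=s["position"];print(p,s["wrist_force"],(np.array([.5554,-.0298])-p[:2])*100)
```

```text
[ 0.55434917 -0.02992494  0.1394476 ] [-0.04460664 -0.5130272  -0.78093253] [0.10508333 0.0124942 ]
```

>>> play_rows --pt "0.1 0 0 0 255" --pt "0 0 -0.2 0 255" --pt "0 0 -0.2 0 255" --pt "0 0 -0.2 0 255" --pt "0 0 -0.2 0 255"

```text
t: 14.55
position: [0.5562, -0.0296, 0.1333]
tcp_rot: [0.0, 0.998, -0.059, 0.0]
wrist_force: [-0.1, -1.1, 1.8]
gripper_width: 0.251
grasp_force: 58.9
```

>>> play_rows --pt "0 0 -0.2 0 255" --pt "0 0 0 0 255" --pt "0 0 0 0 255" --pt "0 0 0 0 255"

```text
t: 14.95
position: [0.5562, -0.0296, 0.1313]
tcp_rot: [-0.0, 0.998, -0.059, 0.0]
wrist_force: [0.6, -0.8, 2.3]
gripper_width: 0.255
grasp_force: 59.0
```

>>> play_rows --pt "0 0 0 0 255" --pt "0 0 0 0 255"

```text
t: 15.15
position: [0.5561, -0.0295, 0.1312]
tcp_rot: [-0.0, 0.998, -0.059, 0.0]
wrist_force: [0.4, -0.6, 1.1]
gripper_width: 0.254
grasp_force: 59.0
```

>>> play_rows --pt "0 0 2 0 255" --pt "0 0 2 0 255" --pt "0.4 2.6 0 0 255" --pt "0.4 2.7 0 0 255" --pt "0 0 0 0 255"

```text
t: 15.65
position: [0.564, 0.0259, 0.1709]
tcp_rot: [-0.001, 0.998, -0.058, -0.0]
wrist_force: [-0.4, -0.4, -1.4]
gripper_width: 0.253
grasp_force: 58.8
```

>>> play_rows --pt "0 0 0 0 255" --pt "0 0 -2 0 255" --pt "0 0 -1 0 255" --pt "0 0 0 0 255"

```text
t: 16.05
position: [0.5632, 0.023, 0.1395]
tcp_rot: [-0.0, 0.998, -0.059, -0.001]
wrist_force: [-0.2, 0.2, -1.3]
gripper_width: 0.253
grasp_force: 58.9
```

Run:
```python
from h import *
s=manip.state();p=s["position"];print(p,s["wrist_force"],(np.array([.564,.0235])-p[:2])*100)
```

```text
[0.56317168 0.02297292 0.13951076] [-0.1838022   0.17424633 -1.25765569] [0.08283206 0.05270797]
```

>>> play_rows --pt "0 0 0 0 255" --pt "0 0 -0.2 0 255" --pt "0 0 -0.2 0 255" --pt "0 0 -0.2 0 255" --pt "0 0 -0.2 0 255"

```text
t: 16.55
position: [0.5642, 0.0234, 0.1333]
tcp_rot: [-0.0, 0.998, -0.059, 0.0]
wrist_force: [0.4, -0.6, 1.5]
gripper_width: 0.252
grasp_force: 59.1
```

>>> play_rows --pt "0 0 -0.2 0 255" --pt "0 0 0 0 255" --pt "0 0 0 0 255" --pt "0 0 0 0 255"

```text
t: 16.95
position: [0.5642, 0.0235, 0.1313]
tcp_rot: [-0.0, 0.998, -0.059, 0.0]
wrist_force: [0.7, -0.5, 2.2]
gripper_width: 0.25
grasp_force: 59.2
```

>>> play_rows --pt "0 0 0 0 255" --pt "0 0 0 0 255"

```text
t: 17.15
position: [0.5641, 0.0235, 0.1312]
tcp_rot: [-0.0, 0.998, -0.059, 0.0]
wrist_force: [0.9, -0.8, 1.8]
gripper_width: 0.251
grasp_force: 59.2
```

>>> play_rows --pt "0 0 3 0 255" --pt "0 0 4 0 255" --pt "0 0 4 0 255" --pt "0 0 2 0 255" --pt "0 -3 0 0 255"

```text
t: 17.65
position: [0.5648, -0.0047, 0.2644]
tcp_rot: [-0.0, 0.998, -0.057, 0.002]
wrist_force: [-0.0, -1.2, -2.5]
gripper_width: 0.248
grasp_force: 58.9
```

>>> play_rows --pt "0 -4 0 0 255" --pt "0 -4 0 0 255" --pt "0 -4 0 0 255" --pt "0 -4 0 0 255" --pt "0 -4 0 0 255"

```text
t: 18.15
position: [0.5636, -0.208, 0.2608]
tcp_rot: [-0.0, 0.998, -0.059, -0.0]
wrist_force: [1.0, -0.7, -0.4]
gripper_width: 0.251
grasp_force: 58.9
```

>>> play_rows --pt "0 -4 0 0 255" --pt "-0.3 -3.8 0 0 255" --pt "0 0 0 0 255" --pt "0 0 0 0 255" --pt "0 0 0 0 255"

```text
t: 18.65
position: [0.5611, -0.2838, 0.261]
tcp_rot: [-0.0, 0.998, -0.058, -0.0]
wrist_force: [-0.0, -0.0, -1.2]
gripper_width: 0.252
grasp_force: 59.0
```

Run:
```python
from h import *
s=manip.state();p=s["position"];print(p,s["tcp_rot"],s["wrist_force"],(np.array([.5614,-.2848])-p[:2])*100)
```

```text
[ 0.56108624 -0.28377778  0.26095684] [-2.99074624e-04  9.98298348e-01 -5.83120443e-02 -1.55672432e-04] [-7.38378529e-05 -4.56586484e-02 -1.17953524e+00] [ 0.03137576 -0.1022221 ]
```

>>> play_rows --pt "0 -0.1 -2 0 255" --pt "0 0 0 0 255" --pt "0 0 0 0 255"

```text
t: 18.95
position: [0.5612, -0.2846, 0.2414]
tcp_rot: [-0.0, 0.998, -0.058, -0.0]
wrist_force: [0.6, -0.2, -1.0]
gripper_width: 0.253
grasp_force: 58.9
```

>>> play_rows --pt "0 0 -1 0 255" --pt "0 0 -1 0 255" --pt "0 0 -1 0 255" --pt "0 0 -1 0 255" --pt "0 0 0 0 255"

```text
t: 19.45
position: [0.5605, -0.2852, 0.1991]
tcp_rot: [-0.001, 0.998, -0.059, -0.001]
wrist_force: [-0.5, 0.1, -1.9]
gripper_width: 0.25
grasp_force: 58.9
```

>>> play_rows --pt "0 0 -1 0 255" --pt "0 0 -1 0 255" --pt "0 0 -1 0 255" --pt "0 0 -1 0 255" --pt "0 0 0 0 255"

```text
t: 19.95
position: [0.5605, -0.2852, 0.1592]
tcp_rot: [-0.001, 0.998, -0.059, -0.001]
wrist_force: [-0.7, -0.2, -0.7]
gripper_width: 0.253
grasp_force: 58.9
```

>>> play_rows --pt "0 0 -1 0 255" --pt "0 0 -1 0 255" --pt "0 0 -0.4 0 255" --pt "0 0 -0.3 0 255" --pt "0 0 0 0 255"

```text
t: 20.45
position: [0.561, -0.2855, 0.1338]
tcp_rot: [-0.0, 0.998, -0.059, -0.0]
wrist_force: [0.7, 0.5, -1.0]
gripper_width: 0.248
grasp_force: 58.9
```

>>> play_rows --pt "0 0 0 0 255" --pt "0 0 -0.1 0 255" --pt "0 0 0 0 255"

```text
t: 20.75
position: [0.5611, -0.2856, 0.1332]
tcp_rot: [-0.0, 0.998, -0.059, 0.0]
wrist_force: [-0.1, 0.0, -1.0]
gripper_width: 0.25
grasp_force: 58.9
```

>>> play_rows --pt "0 0 -0.1 0 255" --pt "0 0 0 0 255" --pt "0 0 0 0 255"

```text
t: 21.05
position: [0.5611, -0.2855, 0.1321]
tcp_rot: [-0.0, 0.998, -0.059, 0.0]
wrist_force: [-1.0, -0.3, -1.2]
gripper_width: 0.251
grasp_force: 58.9
```

>>> play_rows --pt "0 0 -0.1 0 255" --pt "0 0 0 0 255" --pt "0 0 0 0 255"

```text
t: 21.35
position: [0.5611, -0.2855, 0.1311]
tcp_rot: [-0.0, 0.998, -0.059, 0.0]
wrist_force: [-0.8, -0.9, -0.7]
gripper_width: 0.254
grasp_force: 59.1
```

>>> play_rows --pt "0 0 -0.1 0 255" --pt "0 0 0 0 255" --pt "0 0 0 0 255"

```text
t: 21.65
position: [0.5611, -0.2855, 0.1311]
tcp_rot: [0.0, 0.998, -0.059, 0.0]
wrist_force: [-4.0, 2.9, 9.3]
gripper_width: 0.248
grasp_force: 60.2
```

>>> play_rows --pt "0 0 0 0 180" --pt "0 0 0 0 140" --pt "0 0 0 0 120" --pt "0 0 0 0 120" --pt "0 0 0 0 120"

```text
t: 22.15
position: [0.561, -0.2855, 0.13]
tcp_rot: [-0.0, 0.998, -0.059, -0.0]
wrist_force: [-0.2, 0.0, -0.6]
gripper_width: 0.534
grasp_force: 0.0
```

>>> play_rows --pt "0 0 1 0 120" --pt "0 0 2 0 90" --pt "0 0 4 0 60" --pt "0 0 5 0 0" --pt "0 0 5 0 0"

```text
t: 22.65
position: [0.5606, -0.2852, 0.3027]
tcp_rot: [-0.0, 0.998, -0.059, 0.0]
wrist_force: [0.3, -0.4, 0.1]
gripper_width: 1.0
grasp_force: 0.0
```

>>> play_rows --pt "-2 2 3 0 0" --pt "0 0 0 0 0" --pt "0 0 0 0 0" --pt "0 0 0 0 0" --pt "0 0 0 0 0"

```text
t: 23.15
position: [0.541, -0.2657, 0.3289]
tcp_rot: [-0.001, 0.998, -0.059, -0.001]
wrist_force: [0.5, 1.0, -1.1]
gripper_width: 1.004
grasp_force: 0.0
```

Run:
```python
from h import *
s=manip.state();im=capture("wrist");sd=capture("side");cv2.imwrite("pics/end_w.png",im);cv2.imwrite("pics/end_s.png",sd);c=wristcam(s);print(s["position"],s["wrist_force"])
def cap(i):
    h=cv2.cvtColor(i,cv2.COLOR_BGR2HSV);return cv2.inRange(h,(20,120,60),(35,255,255))
m=cap(sd)[140:200,380:420];ys,xs=np.nonzero(m);m0=cap(cv2.imread("pics/side0.png"))[140:200,380:420];y0,x0=np.nonzero(m0)
print("side",xs.mean(),ys.mean(),ys.max(),len(xs),"start",x0.mean(),y0.mean(),y0.max(),len(x0))
n,l,st,ce=cv2.connectedComponentsWithStats(cap(im));k=[i for i in range(1,n) if st[i,4]>150];print([(st[i].tolist(),ce[i].round(1)) for i in k])
print("cap expected",proj(c,[[.561,-.2850,.175],[.561,-.285,.121]]))
# drawer: spots still there?
print("spots expected",proj(c,[[.564,.0235,.031],[.5554,-.0298,.031],[.5678,-.0805,.031]]).round(1))
for u in proj(c,[[.564,.0235,.031],[.5554,-.0298,.031],[.5678,-.0805,.031]]).round().astype(int):
    r=9;g=im[u[1]-r:u[1]+r+1,u[0]-r:u[0]+r+1]
    if g.size and g.shape[:2]==(19,19):
        g=cv2.resize(cv2.cvtColor(g,cv2.COLOR_BGR2GRAY),None,fx=4,fy=4,interpolation=cv2.INTER_CUBIC);q=cv2.HoughCircles(g,cv2.HOUGH_GRADIENT,1,60,param1=120,param2=8,minRadius=14,maxRadius=32)
        if q is not None: q=q[0][0];print(back(c,(q[0]/4+u[0]-r-.375,q[1]/4+u[1]-r-.375),.031).round(4))
```

```text
[ 0.54104068 -0.26567006  0.32890088] [ 0.49314811  0.99888336 -1.10978842]
side 18.71276595744681 30.49645390070922 43 282 start 18.35211267605634 30.573943661971832 43 284
[([331, 169, 30, 37, 574], array([344.4, 186.9]))]
cap expected [[345.87487104 192.4786724 ]
 [342.51204011 180.16997863]]
spots expected [[ 62.6 195.8]
 [111.4 197.9]
 [153.1 181.6]]
[0.5619 0.024  0.031 ]
[ 0.5542 -0.0298  0.031 ]
[ 0.5661 -0.0799  0.031 ]
```

The side view shows the probe back at its starting place, the drawer is still open and the tiles are unmoved. I hand in.

```bash
python3 -c "
from rig import order
print(order.finish_job())"
```

```text
the job is handed in; nothing more can be done
None
```

The job is handed in: the drawer is out at its stop, grey, teal and brown were each pressed in that order, and the probe hangs in its fork again; no verdict was shown, so I don't know how it was judged.

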